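# Run the fixture plate out to the setting pointer and hold it

### The job

Release the plate rest's transport lock by sliding its black knob outward, away from the plate, fully to the end stop. Then slide the fixture plate out along its channel, without lifting it or letting it tip, until its front edge is level with the tip of the setting pointer. With so much overhang the nose-heavy plate would fall, so finish while still holding it by hand, still and flat on the rest at that mark; leave the pointer untouched by the plate and the other things on the bench where they are.

Things in the scene. Friction and masses are not known exactly. Their poses are not given: they have to be found in the camera images.
- rest: fixed plate rest: steel channel 200 x 108 mm, deck 60 mm above the bench, foot 230 x 130 mm. Origin on the bench under the deck's middle; x points outward (the way the plate slides), z up. Front lip at x = +100 mm. Guide rails 8 mm high, 2 mm play each side of the plate. The lock housing sticks out to y = -129 mm, 69 mm high above the bench. A tall machine stands behind left: keep arms clear.
- lock (a joint): transport lock, a flat sliding bolt in the side of the rest; 0 = fully in (bolt in the notch of the plate's edge, plate cannot slide), 0.035 m = fully drawn, at the end stop. Grows as the knob moves along the rest's -y axis; stays where it is left, friction about 1.5 N.
- lock_knob (a point): centre of the lock's upright black round knob, 20 mm across and 28 mm high (from 80 to 108 mm above the bench); it stands on the bolt and moves along the rest's -y axis when drawn. Its axes are parallel to the rest's.
- plate: loose aluminium plate 240 x 84 x 8 mm lying in the channel, about 0.6 kg, nose-heavy: balance point about 28 mm ahead of its middle. Origin at the centre of its underside, x toward its front (parallel to the rest's x), z up. Round steel boss (54 mm across, 24 mm high) near the front; notch for the lock in its -y edge. At the start its front is about 20 mm past the lip.
- plate_grip (a point): centre of the plate's upright black grip block near its tail end: 14 mm thick along the plate's x, 46 mm wide along y, standing 45 mm above the plate's top (this point is 22.5 mm above the plate's top); 100 mm behind the plate's middle, 220 mm behind its front edge.
- plate_front (a point): middle of the top edge of the plate's front end (the edge to be brought to the pointer)
- pointer_tip (a point): tip of the setting pointer: thin level steel needle at the height of the plate's top (68 mm), on a fixed 87 mm high post with 46 mm square foot, on the lock's side; it points along the rest's +y and ends about 12 mm from the plate's path, 112 to 150 mm beyond the lip. Axes parallel to the rest's: front edge at the mark when plate_front has x = 0 in this frame.
- bearing: bystander: steel ball bearing lying on the bench near the overhang, 52 mm across, 15 mm high; origin under its centre
- tape_roll: bystander: black roll of tape lying flat beyond the rest, 66 mm across, 19 mm high; origin under its centre
- meter: bystander: dark hand-held meter lying flat, 116 x 66 x 30 mm; origin under its centre
- gear: bystander: steel pinion lying flat, 56 mm across, 28 mm high; origin under its centre
- spanner: bystander: combination spanner lying flat, 177 mm long; origin under its centre
Not all that is in view belongs to the job. Leave any orange or white look-alike of the part that bears pointer_tip alone.

How it is judged:
On the way, in this order (a step that is already met when the one before it is completed fails the run):
1. the transport lock is drawn to its end stop (value of joint lock above 0.032 m), for 0.2 s.
2. the plate's front edge is level with the pointer, the plate held flat on the rest (x of plate_front in the frame of pointer_tip between -0.006 and 0.006 m and contact force between the fingers and plate above 0.5 N and angle between plate's own z axis and vertical below 0.05 rad and z of plate in the frame of rest between 0.054 and 0.066 m), for 0.3 s.
At the end, for the whole second after the job is handed in: Lock drawn 31 mm or more of 35; plate front edge within 6 mm of the pointer tip along the slide; plate on the rest (height within 6 mm), level within 0.05 rad, still (under 10 mm/s), not touching the pointer; the fingers touch it (over 0.5 N) (all of step 2 and value of joint lock above 0.031 m and linear speed of plate below 0.01 m/s and contact force between plate and pointer below 0.5 N); the arm keeps its last pose, push and grip.
It fails at once if the plate tips (angle between plate's own z axis and vertical above 0.15 rad).
It fails at once if the plate is lifted off the rest (z of plate in the frame of rest above 0.078 m).
It fails at once if a bystander is disturbed (distance of any of bearing, tape_roll, meter, gear, spanner from where it was at the start of the episode above 0.03 m).
It also fails if it takes over 48 s, if anything falls off the work surface, if the arm or the gripper's body presses on something with over 40 N, if the wrist force passes 120 N, or if a joint passes its speed limit or range.

### The arm

A 6-joint arm with a two-finger parallel gripper is mounted at the origin on a cart in front of the work surface, level with it; the furniture and walls round the work are solid. World frame = base frame: x ahead of the robot, y to its left, z up, the work surface at z = 0. Lengths are in m, angles in rad, forces in N, time in s.
With the tool pointing down it reaches from about 0.25 to 0.775 m from the base axis. Payload 4 kg.
Tool frame: the origin (TCP) lies on the centre line of the jaws, within the pads' length; the fingertips stand 8 mm ahead of it and the grasp point (between the pads) lies 11 mm behind it; z points along the fingers, y is the direction in which the jaws open and shut (so a half turn about z gives the same grasp; the last joint's range is limited). The gripper opens to 94 mm and grips with 3 to 60 N. Pads are 16 mm wide; open, the fingers measure 119 mm over their backs; the gripper's body (75 mm by 177 mm) begins 78 mm behind the grasp point.
Start: joints at [1.231, 0.087, 1.371, -0, 1.684, -0.103], TCP at [0.129, 0.535, 0.214] pointing down, gripper open.
Joint ranges: [-3.1, 3.1], [-0.76, 2.03], [0.27, 2.55], [-1.08, 4.22], [0.17, 2.65], [-2.57, 2.57]. Speed limits (rad/s): [2.79, 2.79, 3.14, 3.14, 3.14, 3.14].

### API

Orientations are given as [roll, pitch, yaw] about the fixed x, y, z axes, in that order (R = Rz(yaw) Ry(pitch) Rx(roll)).
In Python, from bench import * gives the robot as it stands.
- The arm moves only by the tool step_arm, never from a script. Its argument "steps" is a list of rows, each an object of numbers: "jaw": the opening, from 0 (shut) to 1 (fully open); "tx", "ty", "tz": the shift along the tool's x, y, z in m; "ax", "ay", "az": the turn, a rotation vector about the tool's x, y, z in rad. In form: [{"jaw": .., "tx": .., "ty": .., "tz": .., "ax": .., "ay": .., "az": ..}, ...]. A call has 1 to 8 rows; each row is the pose to reach, as a shift and turn from the pose measured when the call began, along the tool's axes at that moment; what a row does not reach only later rows make up. A row lasts 1/10 s, in which the tool goes at most 50 mm and 8.59 degrees, less where a joint would pass 70% of its speed; a pose out of reach is approached as far as the arm can. A call with a gripper value outside its range is refused whole. The fingers move at their own pace and stop on an object; the grip force is fixed at half the most. Time passes only in rows, so rows that repeat a pose let the fingers close. It gives the time, the measured TCP pose, the force and the opening at its end, in the units of the state.
- get_obs(): the state, without advancing time (a new reading comes with each control period).
- snapshot(name): name is "scene" or "top"; returns (picture, depth): 384x512x3 uint8, red, green, blue; 384x512 float32, m along the optical axis (not along the pixel's ray), 0 where there is no reading.
- camera_model(name): a dict with "intrinsics" (3x3 intrinsics, pixels), "origin" and "orientation" of the camera in the world. Camera axes: x right, y down, z forward; pixel columns grow to the right and rows downward; lengths in m; the calibration is good to about 2 mm. A picture is of the moment at which its call begins. camera_model takes no time and is no camera call.
- close_job(): hands the job in, once; it reports no verdict.
Trained networks look in the newest picture that a camera, given by its name, has taken for a name from the list of things; names that differ only in an ending like _2 or _b are one class to them, and where a whole thing is asked for, a point or a joint stands for the part that bears it (a point fixed in the world has none). Each returns a list of dicts, best first, with "confidence" (0 to 1); they miss things now and then, are a little off and sometimes report something else, mostly with a low value. They report only what shows in the picture. A call takes as long as a camera call. They do not tell look-alikes from the thing itself.
- silhouettes(camera, query): "pixels" (384x512 bool, what is visible of it) and "rect" ([left, top, right, bottom] in pixels, round what is visible of it).
The state is a dict: "time": time; "joint_positions": joint angles; "qvel": joint speeds; "joint_torque": joint torques, N m; "tool_pos": TCP position; "ee_rot": TCP orientation; "wrist_force": force on the tool from outside, world axes, zero at the start; "wrist_torque": the same for the moment, N m; "width": finger opening in m.
Only numpy, scipy, OpenCV 4.12 (cv2) and the standard library are available. Lean on these libraries where they do the work, as an engineer would, in place of code of your own. Each camera call takes 0.05 s, during which the arm holds its last target. There are 200 camera calls.

## Working session

There is one attempt and no reset: what is moved stays moved. The work goes in short steps, Python scripts to look and compute and a tool call to move; the robot and the scene stay as the last step left them, time stands still between calls to the robot, and variables do not carry over. Pictures are saved under pics/ and viewed, about 8 in all and at most 12, crops included, and the job is handed in when it is done.

Besides the shell and the picture viewer there is one more tool, called after "Call:" as name(argument=value, ...) on one line, values as JSON. step_arm: Moves the arm, as the interface text tells. Its arguments: {"type":"object","properties":{"steps":{"type":"array"}},"required":["steps"]}

```bash
mkdir -p pics; cat > h.py <<'E'
from bench import *
import numpy as np, cv2
from scipy.spatial.transform import Rotation as R
def cam(n):
    m=camera_model(n); o=np.array(m["orientation"],float)
    Rm=o if o.shape==(3,3) else R.from_euler('xyz',o).as_matrix()
    return np.array(m["intrinsics"]),np.array(m["origin"]),Rm
def cloud(n,d):
    K,o,Rm=cam(n); v,u=np.mgrid[:d.shape[0],:d.shape[1]]
    p=np.stack([(u-K[0,2])/K[0,0]*d,(v-K[1,2])/K[1,1]*d,d],-1)@Rm.T+o
    p[d<=0]=np.nan; return p
def proj(n,P):
    K,o,Rm=cam(n); q=(np.atleast_2d(P)-o)@Rm@K.T; return q[:,:2]/q[:,2:]
E
python3 - <<'E'
from h import *
print(camera_model("scene"),camera_model("top"))
for n in("scene","top"):
    p,d=snapshot(n); np.savez(f"{n}0.npz",p=p,d=d); cv2.imwrite(f"pics/{n}0.png",cv2.resize(p[...,::-1],(800,600)))
    c=cloud(n,d)
    for q in("rest","lock_knob","plate","plate_grip","pointer_tip","bearing","tape_roll","meter","gear","spanner"):
        for s in silhouettes(n,q)[:3]:
            m=s["pixels"]; print(n,q,round(s["confidence"],2),s["rect"],m.sum(),np.nanmedian(c[m],0).round(3),np.nanpercentile(c[m],95,axis=0).round(3))
print(get_obs())
E
```

```text
{'intrinsics': array([[483.62887965,   0.        , 259.45447784],
       [  0.        , 483.62887965, 195.09866121],
       [  0.        ,   0.        ,   1.        ]]), 'origin': array([ 0.04687642, -0.05034128,  1.18011865]), 'orientation': array([-2.66088258e+00, -2.61813654e-03, -2.06049733e+00])} {'intrinsics': array([[449.71619013,   0.        , 252.26691955],
       [  0.        , 449.71619013, 192.05826126],
       [  0.        ,   0.        ,   1.        ]]), 'origin': array([ 0.47254165, -0.33100978,  1.03662814]), 'orientation': array([-3.07433922,  0.00714695, -1.55659334])}
scene rest 0.94 [179.7, 181.4, 269.1, 255.9] 2082 [ 0.527 -0.202  0.058] [ 0.633 -0.114  0.072]
scene lock_knob 0.54 [223.5, 217.0, 232.9, 236.0] 114 [ 0.504 -0.206  0.093] [ 0.539 -0.197  0.11 ]
scene plate 0.65 [168.3, 182.8, 270.7, 230.9] 2685 [ 0.576 -0.218  0.068] [ 0.621 -0.115  0.095]
scene plate_grip 0.85 [172.4, 183.4, 269.7, 234.2] 2826 [ 0.577 -0.218  0.068] [ 0.623 -0.113  0.094]
scene pointer_tip 0.9 [302.2, 208.5, 319.9, 241.3] 353 [ 0.427 -0.406  0.013] [ 0.452 -0.386  0.078]
scene poin
[... 2008 characters left out ...]
1  0.068] [ 0.626 -0.119  0.094]
{'time': 1.1, 'joint_positions': array([ 1.23092407e+00,  8.72047131e-02,  1.37071697e+00,  2.12703400e-06,
        1.68360165e+00, -1.03077934e-01]), 'qvel': array([-0.00077487,  0.00062271, -0.00023918,  0.00073618, -0.00092009,
        0.0001239 ]), 'joint_torque': array([-2.70463443e-05, -3.40046740e+01, -3.02608681e+01,  7.17799505e-02,
        2.37406441e-02,  2.66694110e-05]), 'tool_pos': array([0.12901886, 0.53466459, 0.21349468]), 'ee_rot': array([3.14152348e+00, 5.03077846e-06, 2.90479857e+00]), 'wrist_force': array([ 0.40832324, -0.08780674, -0.70737976]), 'wrist_torque': array([-0.01329611,  0.07063868,  0.04614911]), 'width': 0.09394122679773997}
```

```bash
python3 - <<'E'
import numpy as np,cv2
for n,(x0,y0,x1,y1) in(("top",(130,80,330,230+80)),("scene",(150,140,390,320))):
    p=np.load(n+"0.npz")["p"][y0:y1,x0:x1,::-1]; s=min(800/(x1-x0),600/(y1-y0))
    cv2.imwrite(f"pics/{n}c.png",cv2.resize(p,None,fx=s,fy=s,interpolation=cv2.INTER_CUBIC)); print(s)
E
```

```text
2.608695652173913
3.3333333333333335
```

View pics/topc.png

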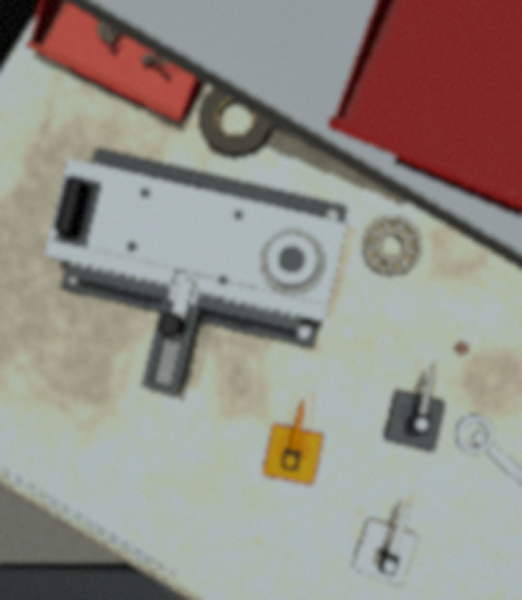

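View pics/scene0.png

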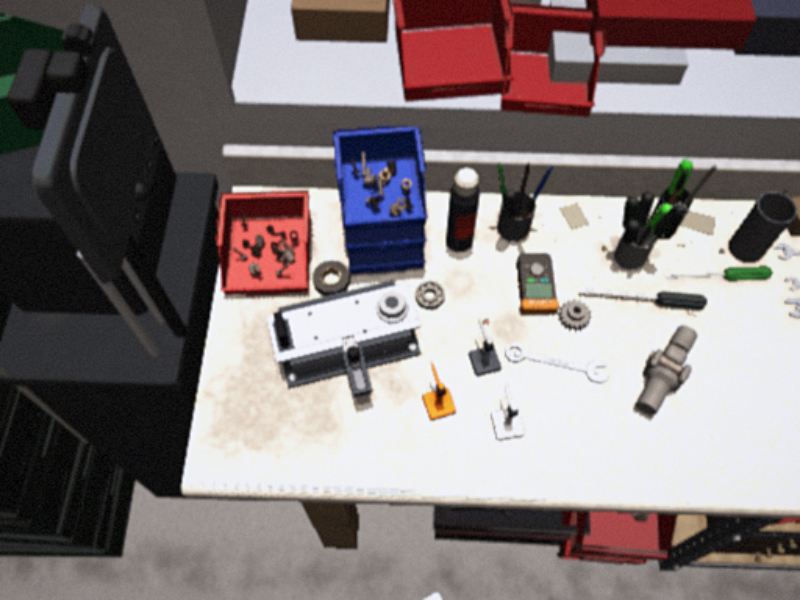

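The top crop shows the plate's front facing down-right, with the knob at crop (172,322). The true pointer is the dark grey one, foot at crop (415,418) and tip near (433,362). The orange and white ones are look-alikes.

```bash
cat > m.py <<'E'
from h import *
def fitplate(n,p,d,mask=None):
    c=cloud(n,d); z=c[...,2]
    m=(np.abs(z-.068)<.004)&(c[...,0]>.4)&(c[...,0]<.68)&(c[...,1]>-.42)&(c[...,1]<-.05)
    return c,m
E
python3 - <<'E'
from m import *
for n in("top","scene"):
    f=np.load(n+"0.npz"); p,d=f["p"],f["d"]; c=cloud(n,d)
    s=silhouettes if 0 else None
    _,m=fitplate(n,p,d)
    br=p.astype(int).sum(-1)>3*140
    mm=(m&br).astype(np.uint8); 
    k,l,st,_=cv2.connectedComponentsWithStats(mm); i=1+np.argmax(st[1:,4]); mm=cv2.morphologyEx((l==i).astype(np.uint8),cv2.MORPH_CLOSE,np.ones((5,5)))
    q=c[(mm>0)&m]; r=cv2.minAreaRect((q[:,:2]*1000).astype(np.float32)); print(n,"rect",r,len(q),np.nanmedian(q[:,2]))
    print(" corners",cv2.boxPoints(r).round(1).tolist())
    # knob & grip tops
    for nm,lo,hi,x0,x1,y0,y1 in(("knob",.098,.115,.45,.545,-.26,-.15),("grip",.1,.125,.5,.66,-.18,-.05),("boss",.086,.097,.5,.66,-.36,-.2)):
        w=(c[...,2]>lo)&(c[...,2]<hi)&(c[...,0]>x0)&(c[...,0]<x1)&(c[...,1]>y0)&(c[...,1]<y1)
        a=c[w]; print(" ",nm,len(a),a.mean(0).round(4) if len(a) else"", np.array(cv2.minAreaRect((a[:,:2]*1000).astype(np.float32))[1]) if len(a) else "", [list(np.argwhere(w).mean(0).round(1))])
    # needle: z .06-.075 near dark pointer
    w=(c[...,2]>.055)&(c[...,2]<.076)&(c[...,0]>.42)&(c[...,0]<.52)&(c[...,1]>-.45)&(c[...,1]<-.36)
    print(" needle",len(c[w])); print(np.c_[np.argwhere(w),c[w].round(3)][:30])
# obstacle height map from both
g={}
for n in("top","scene"):
    f=np.load(n+"0.npz"); c=cloud(n,f["d"]).reshape(-1,3); c=c[~np.isnan(c[:,0])]
    for x,y,z in c: 
        k=(int(np.floor(x/.05)),int(np.floor(y/.05))); g[k]=max(g.get(k,-1),z)
print("rows x, cols y from .6 down")
print("      "+" ".join(f"{j*5:4d}" for j in range(13,-10,-1)))
for i in range(18,3,-1): print(f"{i*5:4d}: "+" ".join(f"{int(g[(i,j)]*1000):4d}" if (i,j) in g else "   ." for j in range(13,-10,-1)))
E
```

```text
top rect ((570.4964599609375, -217.22781372070312), (239.94309997558594, 104.5019760131836), 77.36178588867188) 3326 0.06800354230926092
 corners [[493.29998779296875, -322.8999938964844], [595.2000122070312, -345.70001220703125], [647.7000122070312, -111.5999984741211], [545.7999877929688, -88.69999694824219]]
  knob 70 [ 0.5084 -0.205   0.1072] [16.81375885 19.44387817] [[np.float64(204.1), np.float64(194.8)]]
  grip 169 [ 0.6014 -0.1232  0.1116] [14.80561447 45.52501678] [[np.float64(158.7), np.float64(156.2)]]
  boss 313 [ 0.5611 -0.2986  0.092 ] [ 40.89883423 128.93884277] [[np.float64(180.1), np.float64(240.7)]]
 needle 75
[[ 2.19e+02  2.96e+02  4.81e-01 -4.18e-01  6.70e-02]
 [ 2.20e+02  2.96e+02  4.79e-01 -4.18e-01  6.80e-02]
 [ 2.21e+02  2.95e+02  4.77e-01 -4.16e-01  6.60e-02]
 [ 2.21e+02  2.96e+02  4.77e-01 -4.18e-01  7.00e-02]
 [ 2.22e+02  2.95e+02  4.74e-01 -4.16e-01  7.00e-02]
 [ 2.22e+02  2.96e+02  4.75e-01 -4.18e-01  7.00e-02]
 [ 2.23e+02  2.95e+02  4.72e-01 -4.16e-01  6.80e-02]
 [ 2.23e+02  2.96e+02  4.72e-01 -4.18e-01  6.90e-02]
 [ 2.24e+02  2.94e+02  4.70e-01 -4.14e-
[... 4596 characters left out ...]
 -866    .    . -866 -862 -861 -861    5    6    6    5    8    5  103  107   14   15   18  552
  40: -859 -861 -862 -856 -861 -859    .    .    . -864 -860  -11    6    6    6    6    8    6   68   87   89   66   89
  35: -860 -854 -861 -858 -862 -860 -858 -864    .    .    . -865 -860   -1    4    6    7    5    6   89   88   74   67
  30: -858 -857 -856 -860 -861 -862 -861 -855 -864 -865    .    .    . -865 -861    5    5    7    7    6    5   90   16
  25: -858 -861 -859 -858 -860 -857 -861 -862 -856 -861 -859 -874    .    .    . -862 -859    7    6    7    7   17   10
  20: -859 -860 -854 -852 -861 -859 -855 -863 -857 -860 -861 -862 -858    .    .    .    . -862   -9    4    5    6    6
```

```bash
python3 - <<'E'
from h import *
A=[]
for n in("top","scene"):
    f=np.load(n+"0.npz"); c=cloud(n,f["d"]).reshape(-1,3); A.append(c[~np.isnan(c[:,0])])
for nm,c in zip(("top","scene"),A):
    print(nm); s=c[(c[:,2]>.13)]
    for z0,z1 in((.13,.25),(.25,.4),(.4,.7),(.7,1.1)):
        q=s[(s[:,2]>z0)&(s[:,2]<z1)]
        H,_,_=np.histogram2d(q[:,0],q[:,1],bins=[np.arange(.4,.91,.05),np.arange(-.5,.31,.05)])
        print(z0,"rows x .85..., cols y +.25 ... -.5"); 
        for i in range(9,-1,-1): print(f"{.4+.05*i:.2f}",H[i,::-1].astype(int).tolist())
# ray/plane z=.068
def atz(n,uv,z):
    K,o,Rm=cam(n); r=Rm@np.linalg.inv(K)@np.array([*uv,1.]); return o+r*(z-o[2])/r[2]
print(atz("top",(296,218.5),.068),atz("scene",(306,203.5),.068))
print("grip top",atz("top",(156.2,158.7),.113),atz("scene",(178.9,208.6),.113),"knob",atz("top",(194.8,204.1),.108),atz("scene",(225.6,225.4),.108))
p=np.load("top0.npz")["p"][200:260,265:325,::-1]; q=np.load("scene0.npz")["p"][190:250,285:345,::-1]
cv2.imwrite("pics/ptr.png",cv2.resize(np.hstack([p,q]),None,fx=6,fy=6,interpolation=cv2.INTER_CUBIC))
E
```

```text
top
0.13 rows x .85..., cols y +.25 ... -.5
0.85 [0, 0, 0, 0, 0, 0, 0, 0, 0, 0, 0, 0, 0, 0, 0, 0]
0.80 [0, 0, 0, 0, 0, 523, 6, 0, 0, 0, 0, 0, 0, 0, 0, 0]
0.75 [0, 0, 0, 0, 275, 586, 0, 0, 0, 0, 0, 0, 0, 0, 0, 0]
0.70 [0, 0, 0, 0, 0, 412, 0, 0, 0, 0, 0, 0, 0, 0, 0, 0]
0.65 [0, 0, 0, 0, 261, 166, 0, 0, 0, 0, 0, 0, 0, 0, 0, 0]
0.60 [0, 0, 0, 0, 0, 0, 0, 0, 0, 0, 0, 0, 0, 0, 0, 0]
0.55 [0, 0, 0, 0, 0, 0, 0, 0, 0, 0, 0, 0, 0, 0, 0, 0]
0.50 [0, 0, 0, 0, 0, 0, 0, 0, 0, 0, 0, 0, 0, 0, 0, 0]
0.45 [0, 0, 0, 0, 0, 0, 0, 0, 0, 0, 0, 0, 0, 0, 0, 0]
0.40 [0, 0, 0, 0, 0, 0, 0, 0, 0, 0, 0, 0, 0, 0, 0, 0]
0.25 rows x .85..., cols y +.25 ... -.5
0.85 [0, 0, 0, 0, 0, 0, 0, 0, 0, 0, 0, 0, 0, 0, 0, 0]
0.80 [0, 0, 0, 0, 0, 63, 0, 0, 0, 0, 0, 0, 0, 0, 0, 0]
0.75 [0, 0, 0, 0, 0, 22, 0, 0, 0, 0, 0, 0, 0, 0, 0, 0]
0.70 [0, 0, 0, 0, 0, 278, 0, 0, 0, 0, 0, 0, 0, 0, 0, 0]
0.65 [0, 0, 0, 0, 117, 194, 0, 0, 0, 0, 0, 0, 0, 0, 0, 0]
0.60 [0, 0, 0, 0, 0, 0, 0, 0, 0, 0, 0, 0, 0, 0, 0, 0]
0.55 [0, 0, 0, 0, 0, 0, 0, 0, 0, 0, 0, 0, 0, 0, 0, 0]
0.50 [0, 0, 0, 0, 0, 0, 0, 0, 0, 0, 0, 0, 0, 0, 0, 0]
0.45 [0, 0, 0, 0, 0, 0, 
[... 3373 characters left out ...]
0, 0, 0, 0, 0, 0, 0, 0, 0]
0.75 [0, 0, 0, 0, 0, 0, 0, 0, 0, 0, 0, 0, 0, 0, 0, 0]
0.70 [0, 0, 0, 0, 0, 0, 0, 0, 0, 0, 0, 0, 0, 0, 0, 0]
0.65 [0, 0, 0, 0, 0, 0, 0, 0, 0, 0, 0, 0, 0, 0, 0, 0]
0.60 [0, 0, 0, 0, 0, 0, 0, 0, 0, 0, 0, 0, 0, 0, 0, 0]
0.55 [0, 0, 0, 0, 0, 0, 0, 0, 0, 0, 0, 0, 0, 0, 0, 0]
0.50 [0, 0, 0, 0, 0, 0, 0, 0, 0, 0, 0, 0, 0, 0, 0, 0]
0.45 [0, 0, 0, 0, 0, 0, 0, 0, 0, 0, 0, 0, 0, 0, 0, 0]
0.40 [0, 0, 0, 0, 0, 0, 0, 0, 0, 0, 0, 0, 0, 0, 0, 0]
[ 0.482029   -0.41793674  0.068     ] [ 0.47969188 -0.41993427  0.068     ]
grip top [ 0.60119186 -0.12350173  0.113     ] [ 0.59638565 -0.1226066   0.113     ] knob [ 0.50840591 -0.20501673  0.108     ] [ 0.50441677 -0.20453118  0.108     ]
```

View pics/ptr.png

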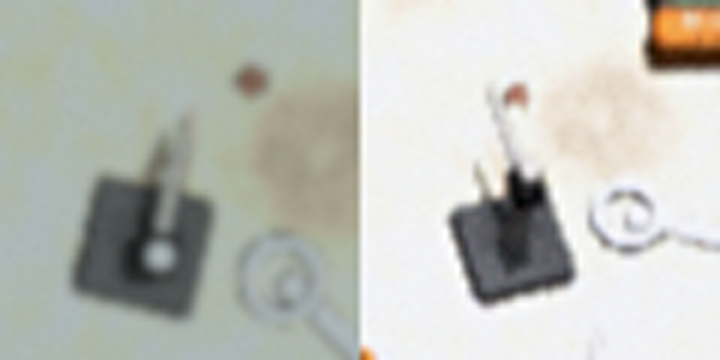

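The pointer crop confirms the dark pointer's tip at top (295.7,218.7) and scene (307,204). That agrees to about 2 mm at (0.481,-0.418). I'm moving to above the knob with the jaws along the rest's y axis.

Call:
step_arm(steps=[{"jaw": 1,"tx": -0.54,"ty": -0.63,"tz": 0.04,"az": 1.555},{"jaw": 1,"tx": -0.54,"ty": -0.63,"tz": 0.04,"az": 1.555},{"jaw": 1,"tx": -0.54,"ty": -0.63,"tz": 0.04,"az": 1.555},{"jaw": 1,"tx": -0.54,"ty": -0.63,"tz": 0.04,"az": 1.555},{"jaw": 1,"tx": -0.54,"ty": -0.63,"tz": 0.04,"az": 1.555},{"jaw": 1,"tx": -0.54,"ty": -0.63,"tz": 0.04,"az": 1.555},{"jaw": 1,"tx": -0.54,"ty": -0.63,"tz": 0.04,"az": 1.555},{"jaw": 1,"tx": -0.54,"ty": -0.63,"tz": 0.04,"az": 1.555}])

```text
invalid input
```

```bash
cat > go.py <<'E'
from h import *; import sys
a=[float(s) for s in sys.argv[1:]]  # x y z yaw
o=get_obs(); Rm=R.from_euler('xyz',o["ee_rot"])
T=R.from_euler('xyz',[np.pi,0,a[3]])
print("t",o["time"],"pos",o["tool_pos"].round(4),"rot",o["ee_rot"].round(3),"F",o["wrist_force"].round(1),"w",round(o["width"],4))
print("shift",Rm.inv().apply(np.array(a[:3])-o["tool_pos"]).round(4),"turn",(Rm.inv()*T).as_rotvec().round(4))
E
python3 go.py .507 -.205 .17 1.35
```

```text
t 1.1 pos [0.129  0.5347 0.2135] rot [3.142 0.    2.905] F [ 0.4 -0.1 -0.7] w 0.0939
shift [-0.5409 -0.6304  0.0435] turn [ 1.0000e-04 -0.0000e+00  1.5548e+00]
```

Call:
step_arm(steps=[{"jaw": 1,"tx": -0.54,"ty": -0.63,"tz": 0.04,"ax": 0,"ay": 0,"az": 1.555},{"jaw": 1,"tx": -0.54,"ty": -0.63,"tz": 0.04,"ax": 0,"ay": 0,"az": 1.555},{"jaw": 1,"tx": -0.54,"ty": -0.63,"tz": 0.04,"ax": 0,"ay": 0,"az": 1.555},{"jaw": 1,"tx": -0.54,"ty": -0.63,"tz": 0.04,"ax": 0,"ay": 0,"az": 1.555},{"jaw": 1,"tx": -0.54,"ty": -0.63,"tz": 0.04,"ax": 0,"ay": 0,"az": 1.555},{"jaw": 1,"tx": -0.54,"ty": -0.63,"tz": 0.04,"ax": 0,"ay": 0,"az": 1.555},{"jaw": 1,"tx": -0.54,"ty": -0.63,"tz": 0.04,"ax": 0,"ay": 0,"az": 1.555},{"jaw": 1,"tx": -0.54,"ty": -0.63,"tz": 0.04,"ax": 0,"ay": 0,"az": 1.555}])

```text
time: 1.9
tool_pos: [0.3111, 0.1771, 0.1945]
ee_rot: [3.14, -0.001, 1.699]
wrist_force: [0.9, 0.4, 0.1]
width: 0.094
```

```bash
python3 go.py .507 -.205 .17 1.35
```

```text
t 1.9 pos [0.3111 0.1771 0.1945] rot [ 3.140e+00 -1.000e-03  1.699e+00] F [0.9 0.4 0.1] w 0.094
shift [-0.404   0.1453  0.0246] turn [ 0.0017 -0.0008  0.3493]
```

Call:
step_arm(steps=[{"jaw": 1,"tx": -0.404,"ty": 0.145,"tz": 0.025,"ax": 0,"ay": 0,"az": 0.35},{"jaw": 1,"tx": -0.404,"ty": 0.145,"tz": 0.025,"ax": 0,"ay": 0,"az": 0.35},{"jaw": 1,"tx": -0.404,"ty": 0.145,"tz": 0.025,"ax": 0,"ay": 0,"az": 0.35},{"jaw": 1,"tx": -0.404,"ty": 0.145,"tz": 0.025,"ax": 0,"ay": 0,"az": 0.35},{"jaw": 1,"tx": -0.404,"ty": 0.145,"tz": 0.025,"ax": 0,"ay": 0,"az": 0.35},{"jaw": 1,"tx": -0.404,"ty": 0.145,"tz": 0.025,"ax": 0,"ay": 0,"az": 0.35},{"jaw": 1,"tx": -0.404,"ty": 0.145,"tz": 0.025,"ax": 0,"ay": 0,"az": 0.35},{"jaw": 1,"tx": -0.404,"ty": 0.145,"tz": 0.025,"ax": 0,"ay": 0,"az": 0.35}])

```text
time: 2.7
tool_pos: [0.4929, -0.179, 0.1714]
ee_rot: [3.139, -0.001, 1.349]
wrist_force: [0.2, 0.4, 0.1]
width: 0.0938
```

```bash
python3 go.py .507 -.205 .13 1.35
```

```text
t 2.7 pos [ 0.4929 -0.179   0.1714] rot [ 3.139e+00 -1.000e-03  1.349e+00] F [0.2 0.4 0.1] w 0.0938
shift [-0.0223  0.0194  0.0414] turn [ 0.0021 -0.0013 -0.0014]
```

Call:
step_arm(steps=[{"jaw": 1,"tx": -0.022,"ty": 0.019,"tz": 0.02,"ax": 0,"ay": 0,"az": 0},{"jaw": 1,"tx": -0.022,"ty": 0.019,"tz": 0.041,"ax": 0,"ay": 0,"az": 0},{"jaw": 1,"tx": -0.022,"ty": 0.019,"tz": 0.041,"ax": 0,"ay": 0,"az": 0},{"jaw": 1,"tx": -0.022,"ty": 0.019,"tz": 0.065,"ax": 0,"ay": 0,"az": 0},{"jaw": 1,"tx": -0.022,"ty": 0.019,"tz": 0.079,"ax": 0,"ay": 0,"az": 0},{"jaw": 1,"tx": -0.022,"ty": 0.019,"tz": 0.079,"ax": 0,"ay": 0,"az": 0},{"jaw": 1,"tx": -0.022,"ty": 0.019,"tz": 0.079,"ax": 0,"ay": 0,"az": 0}])

```text
time: 3.4
tool_pos: [0.5069, -0.2042, 0.0931]
ee_rot: [3.139, -0.001, 1.349]
wrist_force: [0.2, -0.5, -0.0]
width: 0.094
```

```bash
python3 go.py .507 -.205 .092 1.35; python3 - <<'E'
from h import *
p,d=snapshot("top"); q,_=snapshot("scene")
a=cv2.resize(p[140:270,130:260,::-1],(400,400),interpolation=2); b=cv2.resize(q[150:280,160:290,::-1],(400,400),interpolation=2)
cv2.imwrite("pics/k1.png",np.hstack([a,b]))
E
```

```text
t 3.4 pos [ 0.5069 -0.2042  0.0931] rot [ 3.139e+00 -1.000e-03  1.349e+00] F [ 0.2 -0.5 -0. ] w 0.094
shift [-0.0007  0.0003  0.0011] turn [ 0.0027 -0.0011 -0.0007]
```

View pics/k1.png

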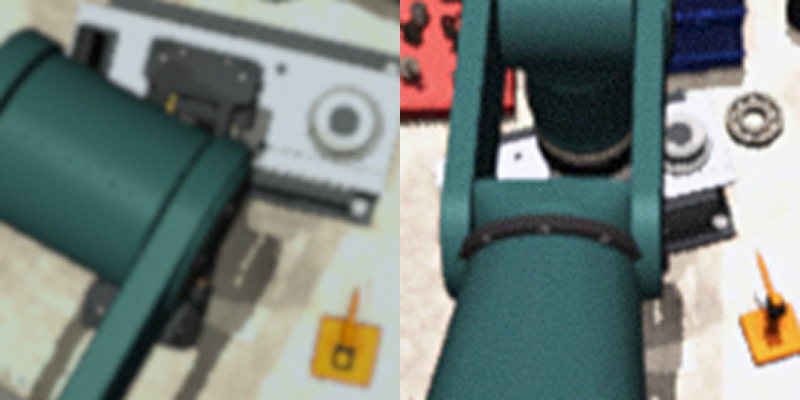

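The arm hides the knob in both views, so I'll close the jaws and check the width, which should be 20 mm.

Call:
step_arm(steps=[{"jaw": 0,"tx": 0,"ty": 0,"tz": 0,"ax": 0,"ay": 0,"az": 0},{"jaw": 0,"tx": 0,"ty": 0,"tz": 0,"ax": 0,"ay": 0,"az": 0},{"jaw": 0,"tx": 0,"ty": 0,"tz": 0,"ax": 0,"ay": 0,"az": 0},{"jaw": 0,"tx": 0,"ty": 0,"tz": 0,"ax": 0,"ay": 0,"az": 0},{"jaw": 0,"tx": 0,"ty": 0,"tz": 0,"ax": 0,"ay": 0,"az": 0},{"jaw": 0,"tx": 0,"ty": 0,"tz": 0,"ax": 0,"ay": 0,"az": 0}])

```text
time: 4.1
tool_pos: [0.5075, -0.2047, 0.0939]
ee_rot: [3.137, -0.001, 1.349]
wrist_force: [-0.1, -0.5, 0.5]
width: 0.0496
```

Call:
step_arm(steps=[{"jaw": 0,"tx": 0,"ty": 0,"tz": 0,"ax": 0,"ay": 0,"az": 0},{"jaw": 0,"tx": 0,"ty": 0,"tz": 0,"ax": 0,"ay": 0,"az": 0},{"jaw": 0,"tx": 0,"ty": 0,"tz": 0,"ax": 0,"ay": 0,"az": 0},{"jaw": 0,"tx": 0,"ty": 0,"tz": 0,"ax": 0,"ay": 0,"az": 0},{"jaw": 0,"tx": 0,"ty": 0,"tz": 0,"ax": 0,"ay": 0,"az": 0},{"jaw": 0,"tx": 0,"ty": 0,"tz": 0,"ax": 0,"ay": 0,"az": 0}])

```text
time: 4.7
tool_pos: [0.5077, -0.2047, 0.0939]
ee_rot: [3.137, -0.001, 1.349]
wrist_force: [1.1, -0.9, -0.7]
width: 0.0193
```

Call:
step_arm(steps=[{"jaw": 0,"tx": 0,"ty": -0.01,"tz": 0,"ax": 0,"ay": 0,"az": 0},{"jaw": 0,"tx": 0,"ty": -0.02,"tz": 0,"ax": 0,"ay": 0,"az": 0},{"jaw": 0,"tx": 0,"ty": -0.028,"tz": 0,"ax": 0,"ay": 0,"az": 0},{"jaw": 0,"tx": 0,"ty": -0.034,"tz": 0,"ax": 0,"ay": 0,"az": 0},{"jaw": 0,"tx": 0,"ty": -0.037,"tz": 0,"ax": 0,"ay": 0,"az": 0},{"jaw": 0,"tx": 0,"ty": -0.037,"tz": 0,"ax": 0,"ay": 0,"az": 0},{"jaw": 0,"tx": 0,"ty": -0.037,"tz": 0,"ax": 0,"ay": 0,"az": 0},{"jaw": 0,"tx": 0,"ty": -0.037,"tz": 0,"ax": 0,"ay": 0,"az": 0}])

```text
time: 5.5
tool_pos: [0.4761, -0.1977, 0.0939]
ee_rot: [3.124, -0.0, 1.349]
wrist_force: [14.4, -4.0, -9.7]
width: 0.0193
```

```bash
python3 go.py .507 -.205 .092 1.35
```

```text
t 5.5 pos [ 0.4761 -0.1977  0.0939] rot [ 3.124 -0.     1.349] F [14.4 -4.  -9.7] w 0.0193
shift [-0.0003  0.0317  0.0024] turn [ 0.0173 -0.0003 -0.0009]
```

Call:
step_arm(steps=[{"jaw": 0,"tx": 0,"ty": -0.004,"tz": 0,"ax": 0,"ay": 0,"az": 0},{"jaw": 0,"tx": 0,"ty": -0.007,"tz": 0,"ax": 0,"ay": 0,"az": 0},{"jaw": 0,"tx": 0,"ty": -0.007,"tz": 0,"ax": 0,"ay": 0,"az": 0},{"jaw": 0,"tx": 0,"ty": -0.007,"tz": 0,"ax": 0,"ay": 0,"az": 0}])

```text
time: 5.9
tool_pos: [0.476, -0.1977, 0.0938]
ee_rot: [3.107, -0.0, 1.349]
wrist_force: [23.1, -5.8, -14.8]
width: 0.0194
```

```bash
python3 go.py .507 -.205 .092 1.35
```

```text
t 5.9 pos [ 0.476  -0.1977  0.0938] rot [ 3.107 -0.     1.349] F [ 23.1  -5.8 -14.8] w 0.0194
shift [-0.0003  0.0317  0.003 ] turn [ 0.035  -0.0001 -0.0009]
```

It's a hard stop: force rises and nothing moves. I'll relax, open and rise, then check the lock in a picture.

Call:
step_arm(steps=[{"jaw": 0,"tx": 0,"ty": 0,"tz": 0,"ax": 0.015,"ay": 0,"az": 0},{"jaw": 0.6,"tx": 0,"ty": 0,"tz": 0,"ax": 0.035,"ay": 0,"az": 0},{"jaw": 0.6,"tx": 0,"ty": 0,"tz": 0,"ax": 0.035,"ay": 0,"az": 0},{"jaw": 0.6,"tx": 0,"ty": 0,"tz": 0,"ax": 0.035,"ay": 0,"az": 0},{"jaw": 0.6,"tx": 0,"ty": 0,"tz": -0.02,"ax": 0.035,"ay": 0,"az": 0},{"jaw": 0.8,"tx": 0,"ty": 0,"tz": -0.06,"ax": 0.035,"ay": 0,"az": 0},{"jaw": 0.8,"tx": 0,"ty": 0,"tz": -0.09,"ax": 0.035,"ay": 0,"az": 0},{"jaw": 0.8,"tx": 0,"ty": 0,"tz": -0.09,"ax": 0.035,"ay": 0,"az": 0}])

```text
time: 6.7
tool_pos: [0.4748, -0.1982, 0.1894]
ee_rot: [3.132, 0.003, 1.349]
wrist_force: [0.3, 0.9, 0.0]
width: 0.0717
```

```bash
python3 go.py .600 -.123 .17 1.35
```

```text
t 6.7 pos [ 0.4748 -0.1982  0.1894] rot [3.132e+00 3.000e-03 1.349e+00] F [0.3 0.9 0. ] w 0.0717
shift [0.101  0.1054 0.0201] turn [ 0.0095  0.0028 -0.0011]
```

Call:
step_arm(steps=[{"jaw": 1,"tx": 0.101,"ty": 0.105,"tz": 0.02,"ax": 0.01,"ay": 0,"az": 0},{"jaw": 1,"tx": 0.101,"ty": 0.105,"tz": 0.02,"ax": 0.01,"ay": 0,"az": 0},{"jaw": 1,"tx": 0.101,"ty": 0.105,"tz": 0.02,"ax": 0.01,"ay": 0,"az": 0},{"jaw": 1,"tx": 0.101,"ty": 0.105,"tz": 0.02,"ax": 0.01,"ay": 0,"az": 0},{"jaw": 1,"tx": 0.101,"ty": 0.105,"tz": 0.02,"ax": 0.01,"ay": 0,"az": 0},{"jaw": 1,"tx": 0.101,"ty": 0.105,"tz": 0.02,"ax": 0.01,"ay": 0,"az": 0}])

```text
time: 7.3
tool_pos: [0.5984, -0.1234, 0.1697]
ee_rot: [-3.14, 0.003, 1.348]
wrist_force: [-0.2, 0.1, 0.1]
width: 0.094
```

```bash
python3 go.py .600 -.123 .085 1.35; python3 - <<'E'
from h import *
p,d=snapshot("top"); q,_=snapshot("scene"); c=cloud("top",d)
w=(c[...,2]>.098)&(c[...,2]<.115)&(c[...,0]>.44)&(c[...,0]<.52)&(c[...,1]>-.23)&(c[...,1]<-.17)
print(w.sum(),c[w].mean(0) if w.any() else "")
a=cv2.resize(p[130:260,130:260,::-1],(400,400),interpolation=2); b=cv2.resize(q[150:280,160:290,::-1],(400,400),interpolation=2)
cv2.imwrite("pics/k2.png",np.hstack([a,b]))
E
```

```text
t 7.3 pos [ 0.5984 -0.1234  0.1697] rot [-3.140e+00  3.000e-03  1.348e+00] F [-0.2  0.1  0.1] w 0.094
shift [0.001  0.0016 0.0847] turn [-0.002   0.0033 -0.0019]
69 [ 0.47548971 -0.19783427  0.10739174]
```

View pics/k2.png

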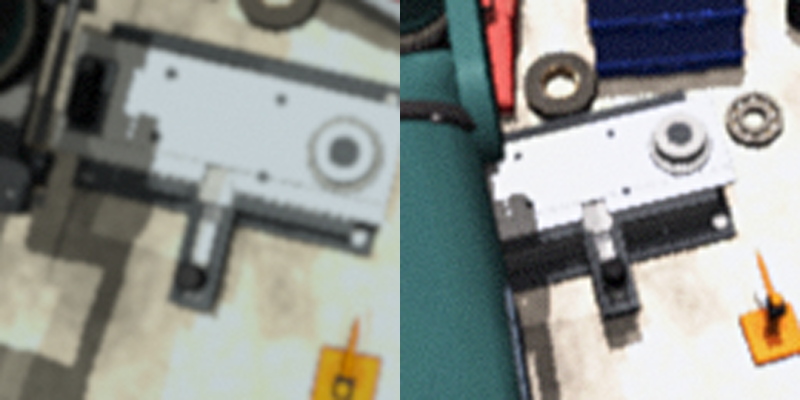

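The knob is now at (193,278) in the left panel, near the outer end of its slot. It has moved about 34 mm against the stop, so the lock is drawn. Next I'll descend on the grip.

Call:
step_arm(steps=[{"jaw": 1,"tx": 0.001,"ty": 0.001,"tz": 0.03,"ax": 0,"ay": 0.003,"az": 0},{"jaw": 1,"tx": 0.001,"ty": 0.001,"tz": 0.06,"ax": 0,"ay": 0.003,"az": 0},{"jaw": 1,"tx": 0.001,"ty": 0.001,"tz": 0.08,"ax": 0,"ay": 0.003,"az": 0},{"jaw": 1,"tx": 0.001,"ty": 0.001,"tz": 0.084,"ax": 0,"ay": 0.003,"az": 0},{"jaw": 0.4,"tx": 0.001,"ty": 0.001,"tz": 0.084,"ax": 0,"ay": 0.003,"az": 0},{"jaw": 0.4,"tx": 0.001,"ty": 0.001,"tz": 0.084,"ax": 0,"ay": 0.003,"az": 0},{"jaw": 0.4,"tx": 0.001,"ty": 0.001,"tz": 0.084,"ax": 0,"ay": 0.003,"az": 0},{"jaw": 0.4,"tx": 0.001,"ty": 0.001,"tz": 0.084,"ax": 0,"ay": 0.003,"az": 0}])

```text
time: 8.2
tool_pos: [0.6006, -0.1236, 0.0883]
ee_rot: [3.139, 0.0, 1.347]
wrist_force: [-0.1, 0.8, -0.2]
width: 0.0654
```

Call:
step_arm(steps=[{"jaw": 0.3,"tx": 0,"ty": 0,"tz": 0,"ax": 0,"ay": 0,"az": 0},{"jaw": 0.3,"tx": 0,"ty": 0,"tz": 0,"ax": 0,"ay": 0,"az": 0},{"jaw": 0.3,"tx": 0,"ty": 0,"tz": 0,"ax": 0,"ay": 0,"az": 0},{"jaw": 0.3,"tx": 0,"ty": 0,"tz": 0,"ax": 0,"ay": 0,"az": 0},{"jaw": 0.3,"tx": 0,"ty": 0,"tz": 0,"ax": 0,"ay": 0,"az": 0}])

```text
time: 8.7
tool_pos: [0.6013, -0.1237, 0.089]
ee_rot: [3.137, 0.0, 1.348]
wrist_force: [2.3, -0.8, 2.9]
width: 0.0457
```

```bash
python3 go.py .600 -.123 .085 1.35
```

```text
t 8.7 pos [ 0.6013 -0.1237  0.089 ] rot [3.137 0.    1.348] F [ 2.3 -0.8  2.9] w 0.0457
shift [ 0.0004 -0.0014  0.004 ] turn [ 0.0046  0.0003 -0.0024]
```

Call:
step_arm(steps=[{"jaw": 0.3,"tx": -0.006,"ty": 0,"tz": 0.001,"ax": 0,"ay": 0,"az": 0},{"jaw": 0.3,"tx": -0.014,"ty": 0,"tz": 0.001,"ax": 0,"ay": 0,"az": 0},{"jaw": 0.3,"tx": -0.022,"ty": 0,"tz": 0.001,"ax": 0,"ay": 0,"az": 0},{"jaw": 0.3,"tx": -0.03,"ty": 0,"tz": 0.001,"ax": 0,"ay": 0,"az": 0},{"jaw": 0.3,"tx": -0.036,"ty": 0,"tz": 0.001,"ax": 0,"ay": 0,"az": 0},{"jaw": 0.3,"tx": -0.04,"ty": 0,"tz": 0.001,"ax": 0,"ay": 0,"az": 0},{"jaw": 0.3,"tx": -0.04,"ty": 0,"tz": 0.001,"ax": 0,"ay": 0,"az": 0},{"jaw": 0.3,"tx": -0.04,"ty": 0,"tz": 0.001,"ax": 0,"ay": 0,"az": 0}])

```text
time: 9.5
tool_pos: [0.5927, -0.1613, 0.0889]
ee_rot: [3.137, -0.002, 1.348]
wrist_force: [1.1, 3.7, 5.6]
width: 0.0457
```

```bash
python3 go.py .600 -.123 .085 1.35; python3 - <<'E'
from h import *
from scipy.optimize import minimize
f0=np.load("top0.npz"); p,d=snapshot("top"); np.savez("top1.npz",p=p,d=d); q,e=snapshot("scene"); np.savez("scene1.npz",p=q,d=e)
for n,pp,dd in(("top",f0["p"],f0["d"]),("top",p,d),("scene",q,e)):
    c=cloud(n,dd)
    # boss top
    w=(np.abs(c[...,2]-.092)<.006)&(c[...,0]>.48)&(c[...,0]<.64)&(c[...,1]>-.43)&(c[...,1]<-.2)
    k,l,st,_=cv2.connectedComponentsWithStats(w.astype(np.uint8)); i=1+np.argmax(st[1:,4]); b=c[l==i]
    print(n,"boss",len(b),b.mean(0).round(4),cv2.minAreaRect((b[:,:2]*1000).astype(np.float32))[1])
a=cv2.resize(p[120:270,180:330,::-1],(400,400),interpolation=2); b=cv2.resize(q[140:290,200:350,::-1],(400,400),interpolation=2)
cv2.imwrite("pics/s1.png",np.hstack([a,b]))
E
```

```text
t 9.5 pos [ 0.5927 -0.1613  0.0889] rot [ 3.137e+00 -2.000e-03  1.348e+00] F [1.1 3.7 5.6] w 0.0457
shift [ 0.039  -0.0014  0.004 ] turn [ 0.0049 -0.0025 -0.0023]
top boss 307 [ 0.5623 -0.3006  0.092 ] (40.37351989746094, 40.453739166259766)
top boss 306 [ 0.5528 -0.3378  0.0919] (40.278079986572266, 40.1215934753418)
scene boss 190 [ 0.5502 -0.3386  0.092 ] (38.400245666503906, 42.123348236083984)
```

View pics/s1.png

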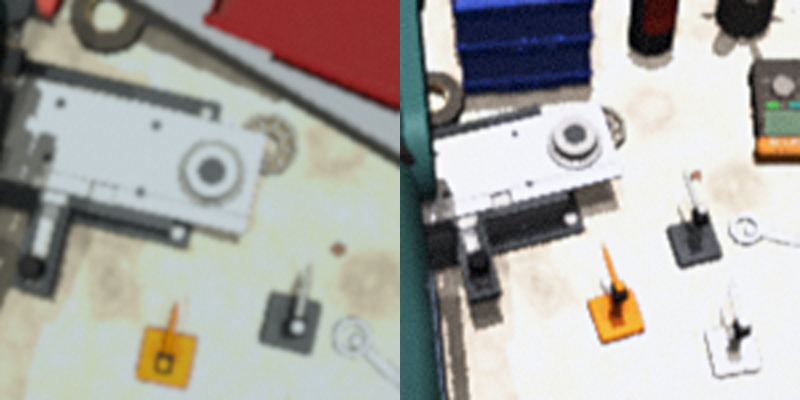

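The plate slides freely. Its front edge runs from (268,131) to (243,236) in the left panel, and the pointer tip is at about (307,265). I'll go on another 50 mm, then measure.

Call:
step_arm(steps=[{"jaw": 0.3,"tx": -0.006,"ty": 0,"tz": 0.001,"ax": 0,"ay": 0,"az": 0},{"jaw": 0.3,"tx": -0.014,"ty": 0,"tz": 0.001,"ax": 0,"ay": 0,"az": 0},{"jaw": 0.3,"tx": -0.022,"ty": 0,"tz": 0.001,"ax": 0,"ay": 0,"az": 0},{"jaw": 0.3,"tx": -0.03,"ty": 0,"tz": 0.001,"ax": 0,"ay": 0,"az": 0},{"jaw": 0.3,"tx": -0.038,"ty": 0,"tz": 0.001,"ax": 0,"ay": 0,"az": 0},{"jaw": 0.3,"tx": -0.046,"ty": 0,"tz": 0.001,"ax": 0,"ay": 0,"az": 0},{"jaw": 0.3,"tx": -0.05,"ty": 0,"tz": 0.001,"ax": 0,"ay": 0,"az": 0},{"jaw": 0.3,"tx": -0.05,"ty": 0,"tz": 0.001,"ax": 0,"ay": 0,"az": 0}])

```text
time: 10.4
tool_pos: [0.582, -0.2087, 0.089]
ee_rot: [3.136, -0.006, 1.347]
wrist_force: [1.7, 4.8, 5.0]
width: 0.046
```

```bash
cat > fin.py <<'E'
from h import *; import sys
tag=sys.argv[1]; u=np.array([-.216,-.9764]); v=np.array([.9764,-.216])
o=get_obs(); print(o["time"],o["tool_pos"].round(4),o["ee_rot"].round(3),o["wrist_force"].round(1),"grip+220:",(o["tool_pos"][:2]@u+.220).round(4))
P=[]
for n,tip in(("top",(.4818,-.4180)),("scene",(.4795,-.4195))):
    p,d=snapshot(n); c=cloud(n,d); np.savez(f"{n}{tag}.npz",p=p,d=d)
    a=c[...,:2]@u; b=c[...,:2]@v; z=c[...,2]
    m0=(b>.578)&(b<.70)&(a>.15)&(a<.34)&(np.abs(z-.068)<.005)
    k,l,st,_=cv2.connectedComponentsWithStats(m0.astype(np.uint8)); i=1+np.argmax(st[1:,4]); s=l==i
    print(n,"b range",np.percentile(b[s],[1,99]).round(4),"z front",np.median(z[s&(a>a[s].max()-.03)]).round(4))
    fr=[a[s&(b>t)&(b<t+.006)].max() for t in np.arange(.60,.65,.006)]
    print("  front a",np.round(fr,4),"tip a",(np.array(tip)@u).round(4),"tip b",(np.array(tip)@v).round(4))
    r=(slice(120,270),slice(180,330)) if n=="top" else (slice(140,290),slice(200,350)); P.append(cv2.resize(p[r][...,::-1],(400,400),interpolation=2))
    w=(np.abs(z-.092)<.006)&(c[...,0]>.48)&(c[...,0]<.64)&(c[...,1]>-.43)&(c[...,1]<-.2)
    k,l,st,_=cv2.connectedComponentsWithStats(w.astype(np.uint8)); i=1+np.argmax(st[1:,4]); print("  boss",c[l==i].mean(0).round(4))
    w=(z>.098)&(z<.115)&(c[...,0]>.44)&(c[...,0]<.52)&(c[...,1]>-.23)&(c[...,1]<-.17); print("  knob",w.sum(),c[w].mean(0).round(4) if w.any() else"")
cv2.imwrite(f"pics/f{tag}.png",np.hstack(P))
E
python3 fin.py 2
```

```text
10.4 [ 0.582  -0.2087  0.089 ] [ 3.136 -0.006  1.347] [1.7 4.8 5. ] grip+220: 0.2981
top b range [0.5788 0.6531] z front 0.0677
  front a [0.2949 0.2957 0.2956 0.2949 0.2954 0.2958 0.2951 0.296  0.2951] tip a 0.3041 tip b 0.5607
  boss [ 0.5411 -0.3848  0.0918]
  knob 70 [ 0.4756 -0.1979  0.1071]
scene b range [0.5788 0.665 ] z front 0.068
  front a [0.2963 0.2972 0.2969 0.2965 0.295  0.2985 0.2973 0.2955 0.2969] tip a 0.306 tip b 0.5588
  boss [ 0.539  -0.3854  0.0914]
  knob 20 [ 0.4714 -0.2036  0.1064]
```

View pics/f2.png

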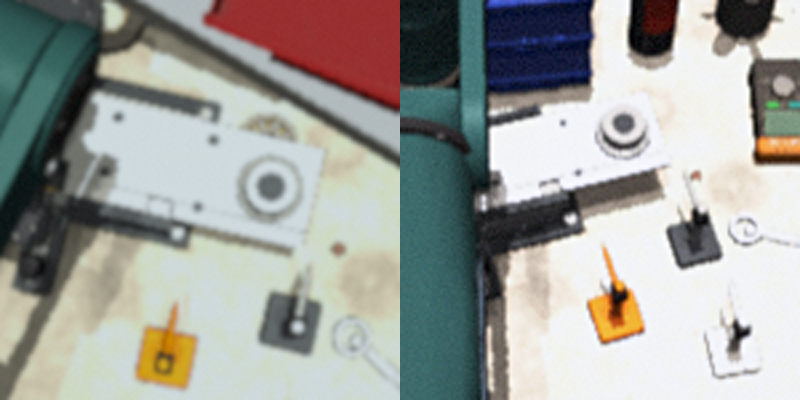

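The front edge is about 8 mm short of the tip in both cameras, and the plate is flat (z 0.068). I'll move the rest.

Call:
step_arm(steps=[{"jaw": 0.3,"tx": -0.004,"ty": 0,"tz": 0.001,"ax": 0,"ay": 0,"az": 0},{"jaw": 0.3,"tx": -0.007,"ty": 0,"tz": 0.001,"ax": 0,"ay": 0,"az": 0},{"jaw": 0.3,"tx": -0.009,"ty": 0,"tz": 0.001,"ax": 0,"ay": 0,"az": 0},{"jaw": 0.3,"tx": -0.009,"ty": 0,"tz": 0.001,"ax": 0,"ay": 0,"az": 0},{"jaw": 0.3,"tx": -0.009,"ty": 0,"tz": 0.001,"ax": 0,"ay": 0,"az": 0},{"jaw": 0.3,"tx": -0.009,"ty": 0,"tz": 0.001,"ax": 0,"ay": 0,"az": 0}])

```text
time: 11.1
tool_pos: [0.5806, -0.2153, 0.0891]
ee_rot: [3.136, -0.009, 1.348]
wrist_force: [2.2, 5.3, 6.0]
width: 0.0456
```

```bash
python3 fin.py 3; python3 - <<'E'
import cv2,numpy as np
p=np.load("top3.npz")["p"][190:250,255:315,::-1]; q=np.load("scene3.npz")["p"][180:240,275:335,::-1]
cv2.imwrite("pics/f3z.png",cv2.resize(np.hstack([p,q]),None,fx=6,fy=6,interpolation=cv2.INTER_CUBIC))
E
```

```text
11.1 [ 0.5806 -0.2153  0.0891] [ 3.136 -0.009  1.348] [2.2 5.3 6. ] grip+220: 0.3048
top b range [0.5788 0.6653] z front 0.0676
  front a [0.3013 0.302  0.3022 0.3019 0.3023 0.3028 0.3019 0.3027 0.3012] tip a 0.3041 tip b 0.5607
  boss [ 0.5394 -0.3912  0.0915]
  knob 69 [ 0.4755 -0.1979  0.1077]
scene b range [0.5786 0.6642] z front 0.0675
  front a [0.3028 0.3045 0.3032 0.3037 0.3026 0.3038 0.303  0.3041 0.3027] tip a 0.306 tip b 0.5588
  boss [ 0.5372 -0.3919  0.0916]
  knob 0
```

View pics/f3z.png

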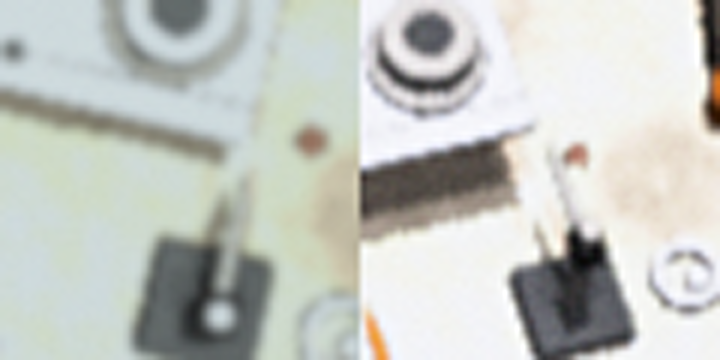

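In the crop the edge is about 2 mm short of the tip (corner near (238,160), tip near (245,170)). The numbers say the same, so I'll make one small nudge.

Call:
step_arm(steps=[{"jaw": 0.3,"tx": -0.002,"ty": 0,"tz": 0.001,"ax": 0,"ay": 0,"az": 0},{"jaw": 0.3,"tx": -0.004,"ty": 0,"tz": 0.001,"ax": 0,"ay": 0,"az": 0},{"jaw": 0.3,"tx": -0.004,"ty": 0,"tz": 0.001,"ax": 0,"ay": 0,"az": 0},{"jaw": 0.3,"tx": -0.004,"ty": 0,"tz": 0.001,"ax": 0,"ay": 0,"az": 0},{"jaw": 0.3,"tx": -0.004,"ty": 0,"tz": 0.001,"ax": 0,"ay": 0,"az": 0},{"jaw": 0.3,"tx": -0.004,"ty": 0,"tz": 0.001,"ax": 0,"ay": 0,"az": 0}])

```text
time: 11.8
tool_pos: [0.5803, -0.2169, 0.0894]
ee_rot: [3.135, -0.014, 1.349]
wrist_force: [0.6, 6.8, 5.6]
width: 0.0458
```

```bash
python3 fin.py 4; python3 - <<'E'
import cv2,numpy as np
p=np.load("top4.npz")["p"][190:250,255:315,::-1]; q=np.load("scene4.npz")["p"][180:240,275:335,::-1]
cv2.imwrite("pics/f4z.png",cv2.resize(np.hstack([p,q]),None,fx=6,fy=6,interpolation=cv2.INTER_CUBIC))
E
```

```text
11.8 [ 0.5803 -0.2169  0.0894] [ 3.135 -0.014  1.349] [0.6 6.8 5.6] grip+220: 0.3064
top b range [0.5788 0.6655] z front 0.0673
  front a [0.3034 0.3038 0.3033 0.3039 0.304  0.3037 0.3043 0.3025 0.3039] tip a 0.3041 tip b 0.5607
  boss [ 0.5392 -0.3929  0.0915]
  knob 70 [ 0.4756 -0.1979  0.1071]
scene b range [0.579  0.6641] z front 0.0673
  front a [0.305  0.3061 0.3049 0.3047 0.3038 0.3052 0.3044 0.3063 0.3057] tip a 0.306 tip b 0.5588
  boss [ 0.5371 -0.3936  0.0916]
  knob 0
```

View pics/f4z.png

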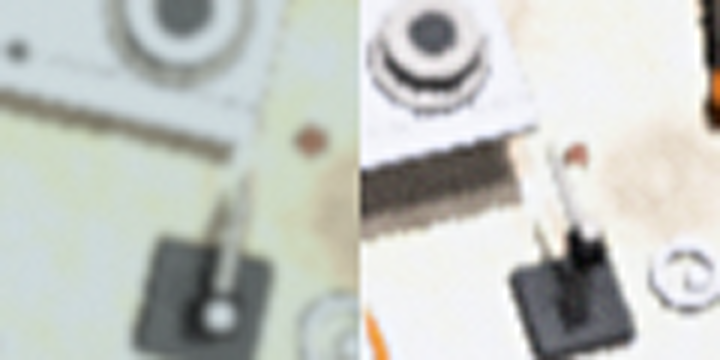

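```bash
python3 - <<'E'
from h import *
for i in range(8): snapshot("top")
o=get_obs(); print(o["time"],o["tool_pos"].round(4),o["wrist_force"].round(1),o["width"],abs(o["qvel"]).max())
if abs(o["tool_pos"]-[.5803,-.2169,.0894]).max()<.0015: print(close_job())
E
```

```text
12.3 [ 0.5803 -0.2169  0.0894] [0.6 7.1 6. ] 0.04568891243157103 0.0014140704615977432
the job is handed in; nothing more can be done
None
```

I drew the lock, slid the plate out to the dark pointer's mark, and handed the job in at 12.3 s with the plate still gripped. `close_job()` gives no verdict, so these are my own last checks:

- **Lock:** it hit a hard stop, where the force rose to about 23 N with no further motion. The knob moved about 34 mm in the top camera (stop at 35 mm) and stayed there. The gripper itself only travelled about 32 mm.
- **Front edge:** level with the pointer tip to about 0.5 mm in the top camera and about 1 mm in the scene camera, with camera calibration good to about 2 mm. An estimate from the gripper position disagrees slightly, putting the edge 0.4 mm (scene tip) to 2.3 mm (top tip) past the tip. All are inside the 6 mm limit.
- **Level and still:** the top of the plate's front end measured 67.3 mm against 68 mm, a droop of roughly 0.005 rad. The arm did not move over the last 0.5 s.
- **Grip:** 45.7 mm on the 46 mm block. I had no direct reading of the contact force.
- **Pointer:** the pictures show the plate clear of it.
- **Bystanders:** nothing touched them as far as I saw, but I did not re-measure their positions at the end.

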